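# Centre the bowl and tare the scale touch-free

## Robot

A 7-joint arm with a two-finger parallel gripper is mounted at the origin on the work surface. World frame = base frame: x ahead of the robot, y to its left, z up, the work surface at z = 0. Lengths are in m, angles in rad, forces in N, time in s.
With the tool pointing down it reaches from about 0.4 to 0.875 m from the base axis. Payload 19.3 kg.
Tool frame: the origin (TCP) lies between the finger pads, 19 mm behind the fingertips; this is the grasp point; z points along the fingers, y is the line along which they close (so a half turn about z gives the same grasp; the last joint's range is limited). The gripper opens to 85 mm and grips with 20 to 120 N. Pads are 22 mm wide; open, the fingers measure 114 mm over their backs; the gripper's body (76 mm by 85 mm) begins 54 mm behind the grasp point. The pads swing forward as they close: fully open they stand 13 mm farther back than shut.
Start: joints at [1.033, 0.521, -0.036, 1.599, 0.021, 1.021, -0.113], TCP at [0.282, -0.558, 0.25] pointing down, gripper open.
Joint ranges: [-2.91, 2.91], [-0.3, 2.13], [-1.5, 1.42], [0.17, 2.43], [-1.26, 4.41], [0.16, 1.93], [-2.52, 2.52]. Speed limits (rad/s): [1.89, 1.89, 2.39, 2.39, 3.01, 3.01, 3.01].

## Interface

Orientations are given as [roll, pitch, yaw] about the fixed x, y, z axes, in that order (R = Rz(yaw) Ry(pitch) Rx(roll)).
In Python, from workcell import bot gives the robot as it stands. The module is installed in compiled form; this text tells all that it offers.
- The arm moves only by the tool apply_moves, never from a script. Its arguments are lists of equal length, an entry for each row: "claw": the finger opening in m, from 0 to 0.0854; "xyz": the shift along the tool's x, y, z in m, a list of three; "twist": the turn, a rotation vector about the tool's x, y, z in rad, a list of three. A call has 1 to 20 rows; each row shifts and turns the commanded pose from where the row before left it, along the tool's axes as they then stand; what a row does not reach is not made up. A row lasts 1/10 s, in which the tool goes at most 50 mm and 8.59 degrees, less where a joint would pass 70% of its speed; a pose out of reach is approached as far as the arm can. A call with a gripper value outside its range is refused whole. The fingers move at their own pace and stop on an object; "force" is the grip in N (left out, the last holds). Time passes only in rows, so rows that do not move let the fingers close. It gives the time, the measured TCP pose, the force, the opening and the grip force at its end, in the units of the state.
- bot.observe(): the state, without advancing time (a new reading comes with each control period).
- bot.grab_frame(name): name is "scene" or "top" or "wrist"; returns a dict with "img" (480x640x3 uint8, red, green, blue), "vfov" (degrees; the focal length in pixels is half the picture's height over the tangent of half this angle, whatever the lens; pixels are square), "cx", "cy" (the principal point, pixels), "view" (4x4, takes a point from world to camera coordinates). Camera axes: x right, y up, looking along -z (the intrinsics and any distortion apply to the point x, -y, -z); pixel columns grow to the right and rows downward; lengths in m; the calibration is good to about 2 mm. The wrist camera is an equidistant fisheye: a pixel r from the principal point sees the ray r / f radians off the axis. A picture is of the moment at which its call begins. There is no depth.
- bot.job_done(): hands the job in; it is judged then, once.
Trained networks look in the newest picture that a camera, given by its name, has taken for a name from the list of things; names that differ only in an ending like _2 or _b are one class to them, and where a whole thing is asked for, a point or a joint stands for the part that bears it (a point fixed in the world has none). Each returns a list of dicts, best first, with "score" (0 to 1); they miss things now and then, are a little off and sometimes report something else, mostly with a low value. They report only what shows in the picture. A call takes as long as a camera call.
- bot.find_in(camera, query): "position" ([x, y, z] in m, in world coordinates, good to about 4 mm: the middle of the surface that is visible of it).
The state is a dict: "clock": time; "qpos": joint angles; "qd": joint speeds; "joint_efforts": joint torques, N m; "position": TCP position; "tool_rot": TCP orientation; "force": force on the tool from outside, world axes, zero at the start; "moment": the same for the moment, N m; "grip_width": finger opening in m; "finger_force": force on a finger pad.
Only numpy, scipy, OpenCV 4.12 (cv2) and the standard library are available. Lean on these libraries where they do the work, as an engineer would, in place of code of your own. Each camera call takes 0.05 s, during which the arm holds its last target. There are 200 camera calls.

## Task

The empty breakfast bowl stands off-centre on the kitchen scale: push it along the steel plate, without lifting it, until it stands in the middle, and leave it there. Then tare the scale by its touch-free sensor: point at the blue-ringed eye on the front panel, holding the fingertips still about 3 cm straight above it for at least two seconds, and then draw the hand well clear of the scale. Never touch the scale itself, keep the hand away from the yellow-ringed eye, which would change the units, and leave the things around the scale undisturbed.

Things in the scene. Friction and masses are not known exactly. Their poses are not given: they have to be found in the camera images.
- scale: White portion scale, 252 x 210 mm, fixed. Origin on the table under the plate's middle; x from front panel to back, y to the left seen from the panel, z up. Rigid steel plate 184 (x) x 204 mm (y), flat top 55 mm above the table. Level front panel 92 to 160 mm in front (-x) of the origin, 40 mm above the table: dark display (top 48 mm above the table) between a blue-ringed and a yellow-ringed eye.
- plate_middle (a point): Middle of the weighing plate, on its top surface, 55 mm above the table.
- tare_eye: Infrared tare eye: dark lens in a BLUE ring. Ring 24 mm, lens 15 mm across. Fixed in the level front panel, 126 mm in front (-x) of the scale's origin and 75 mm to its left or right; which eye is on which side varies. Origin: top centre of the lens, 45 mm above the table; z up.
- units_eye: Infrared eye that changes the units: dark lens in a YELLOW ring; to be avoided. Ring 24 mm, lens 15 mm across. Fixed in the level front panel, 126 mm in front (-x) of the scale's origin and 75 mm to its left or right; which eye is on which side varies. Origin: top centre of the lens, 45 mm above the table; z up.
- bowl: Empty ceramic bowl, white with dark blue bands, 0.25 to 0.45 kg, loose on the plate. Outside diameter 132 mm, 56 mm high, foot 92 mm; outer wall upright from 26 mm above the foot to the rim; slides without tipping if pushed there. Starts 30 to 50 mm left (scale +y) of the plate's middle and up to 20 mm before or behind it. Origin: centre of the foot's underside; z up.
- mug: Blue mug, 80 mm diameter, 92 mm high, handle reaching 77 mm from its axis; loose on the table to the right of the scale. Origin: centre of the underside.
- jar: Closed cereal storage jar, tan with a wooden lid and knob, 89 mm diameter, 159 mm high; loose on the table to the right of the scale. Origin: centre of the underside.
- egg_cup: White egg cup with a brown egg, 47 mm diameter, 76 mm high in all; loose on the table to the right of the scale. Origin: centre of the underside.
- spoon: Spoon with a blue handle, 190 mm long, under 30 mm high, lying flat on the table to the left of the scale, roughly along the scale's x. Origin: on the table under its middle.

How it is judged:
By the outcome, as a careful person would: the job done as asked, in the order asked, and still so for the second after the job is handed in, with the robot touching nothing.
It also fails if it takes over 45 s, if anything falls off the work surface, if the arm or the gripper's body presses on something with over 40 N, if the wrist force passes 120 N, or if a joint passes its speed limit or range.

## Working session

There is one attempt and no reset: what is moved stays moved. The work goes in short steps, Python scripts to look and compute and a tool call to move; the robot and the scene stay as the last step left them, time stands still between calls to the robot, and variables do not carry over. Pictures are saved under pics/ and viewed, at most 10 in all, crops included, and the job is handed in when it is done.

Besides the shell and the picture viewer there is one more tool, called after "Call:" as a command line: name --argument value ..., lists and objects as JSON in quotes. apply_moves: Moves the arm, as the interface text tells. Its arguments: {"type":"object","properties":{"claw":{"type":"array"},"xyz":{"type":"array"},"twist":{"type":"array"},"force":{"type":"number"}},"required":["claw","xyz","twist"]}

```bash
mkdir -p pics
python3 - <<'E'
from workcell import bot
import cv2,numpy as np
s=bot.observe();print(s['clock'],s['position'],s['tool_rot'],s['grip_width'])
for c in ['top','scene']:
    f=bot.grab_frame(c);cv2.imwrite(f'pics/{c}0.png',f['img'][:,:,::-1]);print(c,f['vfov'],f['cx'],f['cy'],np.round(f['view'],4).tolist())
    for q in ['scale','tare_eye','units_eye','bowl','mug','jar','egg_cup','spoon']:
        print(q,[(np.round(d['position'],3).tolist(),round(d['score'],2)) for d in bot.find_in(c,q)[:2]])
E
```

```text
0.0 [ 0.28165018 -0.55758978  0.24940566] [-3.14045407e+00  8.75852943e-05  4.67818017e-01] 0.0851197969105428
top 49.89473448733797 318.36486843407744 247.98876712850353 [[0.0193, -0.9998, 0.0012, -0.0001], [0.9771, 0.0191, 0.2121, -0.5867], [-0.2121, -0.003, 0.9772, -0.7525], [0.0, 0.0, 0.0, 1.0]]
scale [([0.514, 0.004, 0.051], 0.69)]
tare_eye [([0.485, -0.061, 0.043], 0.43)]
units_eye [([0.453, 0.084, 0.044], 0.56)]
bowl [([0.599, 0.081, 0.067], 0.83)]
mug [([0.641, -0.201, 0.048], 0.97)]
jar [([0.73, -0.137, 0.147], 0.68), ([0.641, -0.199, 0.047], 0.68)]
egg_cup [([0.506, -0.209, 0.064], 0.8), ([0.731, -0.134, 0.146], 0.75)]
spoon [([0.564, 0.272, 0.016], 0.88)]
scene 46.504739902756384 315.35819486572797 231.66817222235903 [[0.4967, 0.8678, -0.0136, -0.3114], [-0.6337, 0.3733, 0.6775, 0.3126], [0.5931, -0.3279, 0.7354, -1.4178], [0.0, 0.0, 0.0, 1.0]]
scale [([0.615, -0.009, 0.056], 0.79)]
tare_eye [([0.485, -0.059, 0.046], 0.68)]
units_eye []
bowl [([0.768, -0.15, 0.142], 0.3)]
mug [([0.652, -0.194, 0.056], 0.7)]
jar [([0.77, -0.149, 0.142], 0.7)]
egg_cup [([0.528, -0.219, 0.053], 0.62)]
spoon [([0.571, 0.277, 0.014], 0.9)]
```

View pics/top0.png

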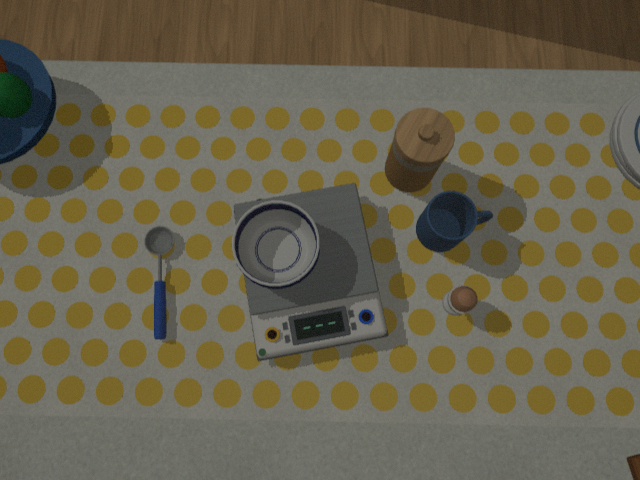

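View pics/scene0.png

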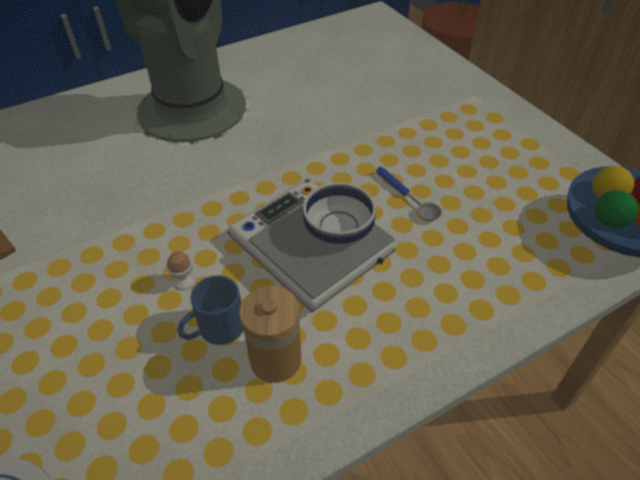

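The pictures show the scale with the blue ring at about (367,317) in the top view, the yellow ring at (272,334) and the bowl rim centred near (277,244). The mug, jar and egg cup stand on the right, and the spoon on the left.

```bash
cat > h.py <<'E'
import cv2,numpy as np
from workcell import bot
from scipy.optimize import minimize
def cam(f):
    F=240/np.tan(np.radians(f['vfov']/2)); return F,f['cx'],f['cy'],np.array(f['view'])
def proj(f,P):
    F,cx,cy,V=cam(f);p=np.atleast_2d(P)@V[:3,:3].T+V[:3,3]
    return np.c_[cx+F*p[:,0]/-p[:,2],cy-F*p[:,1]/-p[:,2]]
def back(f,u,v,z):
    F,cx,cy,V=cam(f);d=V[:3,:3].T@np.array([(u-cx)/F,-(v-cy)/F,-1]);c=-V[:3,:3].T@V[:3,3]
    return (c+d*(z-c[2])/d[2])
def blob(f,guess,kind,rad=14):
    hsv=cv2.cvtColor(f['img'],cv2.COLOR_RGB2HSV)
    m=cv2.inRange(hsv,*(((100,140,60),(130,255,255)) if kind=='blue' else ((12,120,70),(35,255,255))))
    u,v=proj(f,guess)[0];w=np.zeros_like(m);cv2.circle(w,(int(u),int(v)),rad,255,-1);m&=w
    n=cv2.findNonZero(m)
    if n is None or len(n)<8:return None
    (a,b),r=cv2.minEnclosingCircle(n);c=n.reshape(-1,2).mean(0)
    return c,(a,b),r,len(n)
t=np.linspace(0,2*np.pi,120)
def rim(f,x0,z=.111,r=.066):
    g=cv2.GaussianBlur(f['img'],(0,0),1.2).astype(np.float32)
    G=np.zeros(g.shape[:2],np.float32)
    for k in range(3): G+=np.hypot(cv2.Sobel(g[:,:,k],5,1,0),cv2.Sobel(g[:,:,k],5,0,1))
    G=np.minimum(G,np.percentile(G,97))
    def sc(x,z=z,r=r):
        p=proj(f,np.c_[x[0]+r*np.cos(t),x[1]+r*np.sin(t),np.full(120,z)]).astype(np.float32)
        return -cv2.remap(G,p[None],None,1).mean()
    best=min(((sc((x0[0]+a,x0[1]+b)),x0[0]+a,x0[1]+b) for a in np.arange(-.025,.0251,.002) for b in np.arange(-.025,.0251,.002)))
    q=minimize(sc,best[1:],method='Nelder-Mead',options=dict(initial_simplex=[best[1:],(best[1]+.002,best[2]),(best[1],best[2]+.002)]))
    return q.x,-q.fun
E
python3 - <<'E'
from h import *
B=(.60,.08)
for c in ['top','scene']:
    f=bot.grab_frame(c)
    for k,g in (('blue',(.485,-.06,.045)),('yellow',(.453,.084,.045))):
        b=blob(f,g,k,12)
        if b: print(c,k,b,back(f,*b[0],.0445).round(4),back(f,*b[1],.0445).round(4))
    x,s=rim(f,B);print(c,'rim',x.round(4),s)
    im=f['img'][:,:,::-1].copy()
    if c=='top':
        e1=back(f,*blob(f,(.485,-.06,.045),'blue',12)[1],.0445)[:2];e2=back(f,*blob(f,(.453,.084,.045),'yellow',12)[1],.0445)[:2]
        ey=(e2-e1)/np.linalg.norm(e2-e1);ex=np.array([ey[1],-ey[0]]);o=(e1+e2)/2+.126*ex
        print('dist',np.linalg.norm(e2-e1),'yaw',np.arctan2(ex[1],ex[0]),'o',o)
    d=x-o;print('bowl in scale',d@ex,d@ey)
    pl=np.array([[*(o+a*ex*.092+b*ey*.102),.055] for a,b in((1,1),(1,-1),(-1,-1),(-1,1))])
    S=4; 
    u0,v0=(proj(f,[*o,.055])[0]-[90,75]).astype(int)
    im=cv2.resize(im[v0:v0+150,u0:u0+180],None,fx=S,fy=S,interpolation=2)
    T=lambda P:np.int32((proj(f,P)-[u0,v0]+.5)*S)
    cv2.polylines(im,[T(pl)],True,(0,0,255),1)
    cv2.polylines(im,[T(np.c_[x[0]+.066*np.cos(t),x[1]+.066*np.sin(t),np.full(120,.111)])],True,(0,255,0),1)
    for e in(e1,e2):cv2.polylines(im,[T(np.c_[e[0]+.012*np.cos(t),e[1]+.012*np.sin(t),np.full(120,.0445)])],True,(255,0,255),1)
    cv2.imwrite(f'pics/{c}1.png',im)
E
```

```text
top blue (array([365.6 , 316.44]), (365.9117736816406, 316.058837890625), 7.211965560913086, 100) [ 0.482  -0.065   0.0445] [ 0.4826 -0.0655  0.0445]
top yellow (array([271.94495413, 334.11009174]), (271.89129638671875, 334.1956481933594), 7.440150737762451, 109) [0.4517 0.0811 0.0445] [0.4516 0.0812 0.0445]
top rim [0.5844 0.0754] 163.42367553710938
dist 0.1499429986107883 yaw 0.20828587550312225 o [0.59037767 0.0339308 ]
bowl in scale 0.0026977685545259062 0.041819497056992117
scene blue (array([248.26666667, 227.03333333]), (248.5, 226.5), 4.743516445159912, 30) [ 0.4868 -0.0678  0.0445] [ 0.4858 -0.0668  0.0445]
scene yellow (array([308.33333333, 188.74074074]), (310.5, 188.0), 9.013978004455566, 54) [0.4517 0.0844 0.0445] [0.452  0.0893 0.0445]
scene rim [0.587  0.0726] 199.0791473388672
bowl in scale 0.004689328541456732 0.038516529376974286
```

View pics/top1.png

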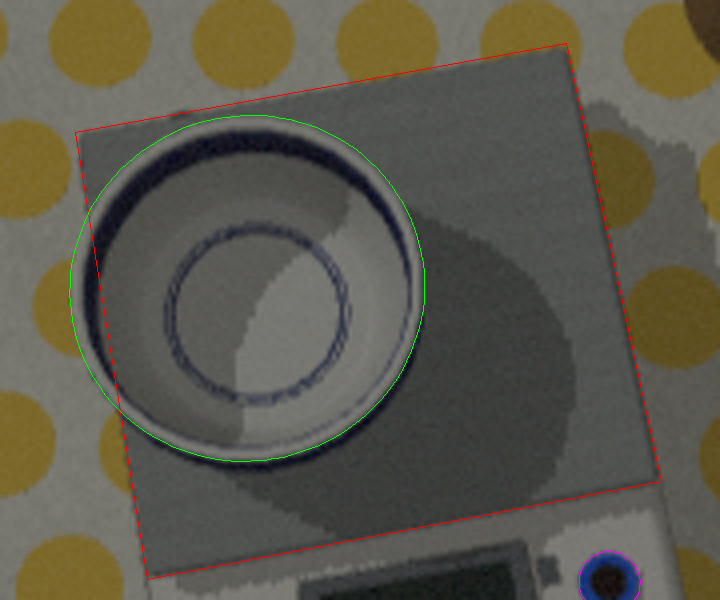

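View pics/scene1.png

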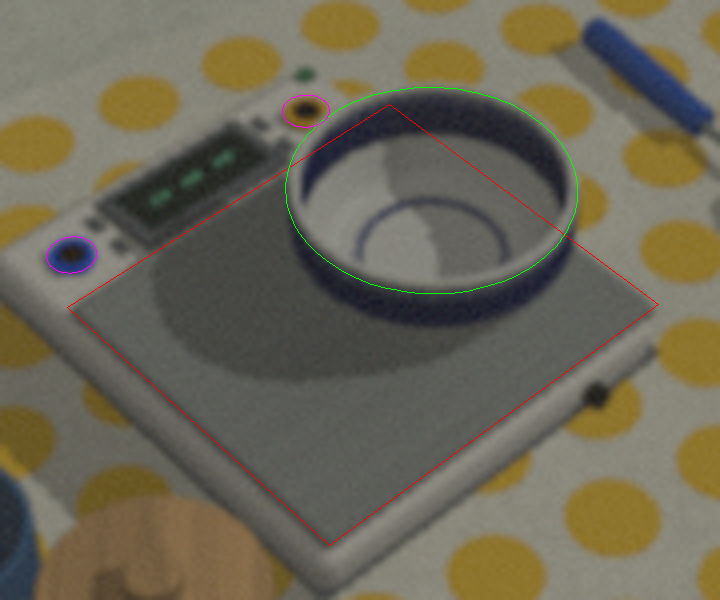

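The overlays fit: scale origin is about (0.590, 0.034) with yaw 0.208, the eyes are 150 mm apart as they should be, and the bowl is about 3 mm back and 40 mm left. I'll push it with the open fingers as a cradle from the left. First I move there at height.

Call:
apply_moves --claw '[0.085,0.085,0.085,0.085,0.085,0.085,0.085,0.085,0.085,0.085,0.085,0.085,0.085,0.085,0.085,0.085,0.085,0.085,0.085,0.085]' --xyz '[[0.029,-0.026,0],[0.029,-0.026,0],[0.029,-0.026,0],[0.029,-0.026,0],[0.029,-0.026,0],[0.029,-0.026,0],[0.029,-0.026,0],[0.029,-0.026,0],[0.029,-0.026,0],[0.029,-0.026,0],[0.029,-0.026,0],[0.029,-0.026,0],[0.029,-0.026,0],[0.029,-0.026,0],[0.029,-0.026,0],[0.029,-0.026,0],[0.029,-0.026,0],[0.029,-0.026,0],[0.029,-0.026,0],[0.029,-0.026,0]]' --twist '[[0,0,0],[0,0,0],[0,0,0],[0,0,0],[0,0,0],[0,0,0],[0,0,0],[0,0,0],[0,0,0],[0,0,0],[0,0,0],[0,0,0],[0,0,0],[0,0,0],[0,0,0],[0,0,0],[0,0,0],[0,0,0],[0,0,0],[0,0,0]]'

```text
clock: 3.0
position: [0.5655, 0.1693, 0.2501]
tool_rot: [3.141, -0.0, 0.468]
force: [0.5, -0.0, 1.1]
grip_width: 0.0849
finger_force: 0.0
```

Call:
apply_moves --claw '[0.085,0.085,0.085,0.085,0.085,0.085,0.085,0.085,0.085,0.085,0.085,0.085]' --xyz '[[0,0,0],[0,0,0],[0,0,0],[0,0,0],[0,0,0],[0,0,0],[0,0,0],[0,0,0],[0,0,0],[0,0,0],[0,0,0],[0,0,0]]' --twist '[[0,0,-0.131],[0,0,-0.131],[0,0,-0.131],[0,0,-0.131],[0,0,-0.131],[0,0,-0.131],[0,0,-0.131],[0,0,-0.131],[0,0,-0.131],[0,0,-0.131],[0,0,0],[0,0,0]]'

```text
clock: 4.2
position: [0.5651, 0.1677, 0.25]
tool_rot: [-3.142, -0.0, 1.773]
force: [0.0, 0.0, -0.4]
grip_width: 0.0848
finger_force: 0.0
```

Call:
apply_moves --claw '[0.085,0.085,0.085,0.085,0.085,0.085,0.085,0.085]' --xyz '[[0,-0.003,0],[0,0,0.025],[0,0,0.03],[0,0,0.03],[0,0,0.03],[0,0,0.025],[0,0,0.01],[0,0,0]]' --twist '[[0,0,-0.006],[0,0,0],[0,0,0],[0,0,0],[0,0,0],[0,0,0],[0,0,0],[0,0,0]]'

```text
clock: 5.0
position: [0.5616, 0.1672, 0.0993]
tool_rot: [-3.14, 0.0, 1.783]
force: [-0.2, -1.1, -0.1]
grip_width: 0.0857
finger_force: 0.0
```

Run:
```python
from h import *
s=bot.observe();print(s['position'],s['tool_rot'],s['force'])
o=np.array([.5904,.0339]);a=.208;R=np.array([[np.cos(a),-np.sin(a)],[np.sin(a),np.cos(a)]])
print('tcp in scale',R.T@(s['position'][:2]-o))
f=bot.grab_frame('scene');cv2.imwrite('pics/s2.png',cv2.resize(f['img'][100:320,200:480,::-1],None,fx=2.5,fy=2.5))
```

```text
[0.56155345 0.16715933 0.09930054] [-3.13997424e+00  2.02618695e-04  1.78302815e+00] [-0.24623317 -1.13456293 -0.08441363]
tcp in scale [-0.00070628  0.13634396]
```

View pics/s2.png

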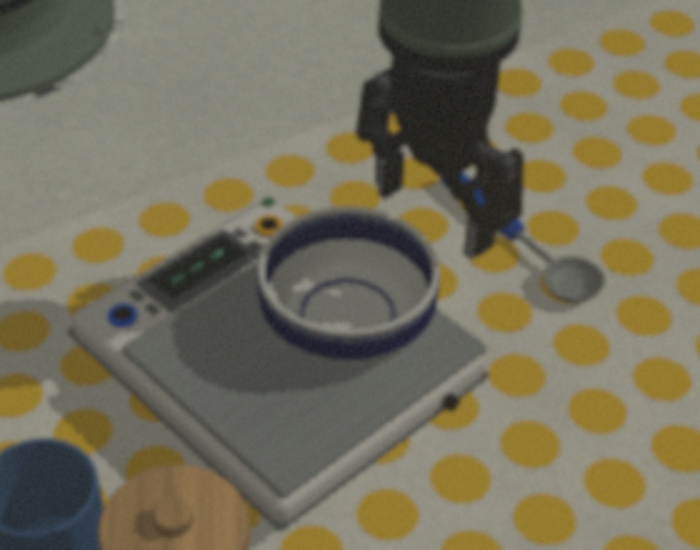

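The fingers hang left of the bowl at about (390,180) and (480,240) in the crop, clear of the scale, spoon and yellow eye. Now I push, stopping a little short.

Call:
apply_moves --claw '[0.085,0.085,0.085,0.085,0.085,0.085,0.085,0.085,0.085,0.085,0.085,0.085,0.085]' --xyz '[[-0.01,0,0],[-0.01,0,0],[-0.006,0,0],[-0.004,0,0],[-0.005,0,0],[-0.005,0,0],[-0.005,0,0],[-0.005,0,0],[-0.005,0,0],[-0.005,0,0],[-0.005,0,0],[-0.002,0,0],[0,0,0]]' --twist '[[0,0,0],[0,0,0],[0,0,0],[0,0,0],[0,0,0],[0,0,0],[0,0,0],[0,0,0],[0,0,0],[0,0,0],[0,0,0],[0,0,0],[0,0,0]]'

```text
clock: 6.35
position: [0.5763, 0.1016, 0.1001]
tool_rot: [3.142, -0.0, 1.784]
force: [-0.5, 2.7, 2.9]
grip_width: 0.0848
finger_force: 2.2
```

```bash
cat > chk.py <<'E'
from h import *
import sys
s=bot.observe();print(s['clock'],s['position'],s['force'])
o=np.array([.5904,.0339]);a=.208;R=np.array([[np.cos(a),-np.sin(a)],[np.sin(a),np.cos(a)]])
print('tcp in scale',R.T@(s['position'][:2]-o))
g=o+R@np.array([float(sys.argv[1]),float(sys.argv[2])])
for c in ('top','scene'):
    f=bot.grab_frame(c);x,q=rim(f,g)
    dx=x-o-(np.array([.0022,.0008]) if c=='scene' else 0)
    print(c,'bowl in scale',(R.T@dx).round(4),q)
    im=f['img'].copy();cv2.polylines(im,[np.int32(proj(f,np.c_[x[0]+.066*np.cos(t),x[1]+.066*np.sin(t),np.full(120,.111)])*8)],True,(0,255,0),1,16,3)
    u,v=proj(f,[*o,.055])[0].astype(int)
    cv2.imwrite(f'pics/{sys.argv[3]}_{c}.png',cv2.resize(im[v-75:v+75,u-80:u+80,::-1],None,fx=4,fy=4))
cv2.imwrite(f'pics/{sys.argv[3]}.png',np.hstack([cv2.resize(cv2.imread(f'pics/{sys.argv[3]}_{c}.png'),(400,375)) for c in('top','scene')]))
E
python3 chk.py 0 0.003 p1
```

```text
6.35 [0.57630433 0.10159367 0.10013328] [-0.46682551  2.73661582  2.9013941 ]
tcp in scale [0.00018712 0.0691454 ]
top bowl in scale [-0.0351 -0.0177] 52.00557327270508
scene bowl in scale [-0.0028  0.0058] 217.65281677246094
```

View pics/p1.png

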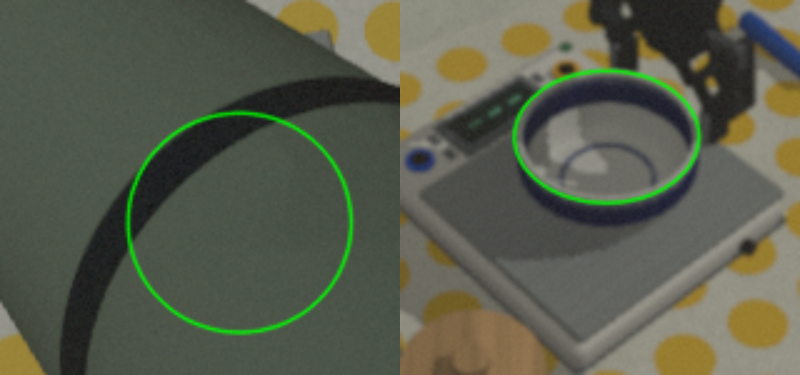

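The bowl has followed the fingers, with the scene-view fit on its rim, and about 6–7 mm remain. The arm hides the top view, so I push the rest, back off and raise the hand out of the way, then look again.

Call:
apply_moves --claw '[0.085,0.085,0.085,0.085,0.085,0.085,0.085,0.085,0.085,0.085,0.085,0.085,0.085,0.085,0.085]' --xyz '[[-0.003,0,0],[-0.0025,0,0],[-0.001,0,0],[0,0,0],[0.005,0,0],[0.01,0,0],[0.02,0,0],[0.025,0,0],[0.01,0,-0.01],[0,0,-0.03],[0,0,-0.04],[0,0,-0.04],[0,0,-0.03],[0,0,0],[0,0,0]]' --twist '[[0,0,0],[0,0,0],[0,0,0],[0,0,0],[0,0,0],[0,0,0],[0,0,0],[0,0,0],[0,0,0],[0,0,0],[0,0,0],[0,0,0],[0,0,0],[0,0,0],[0,0,0]]'

```text
clock: 7.95
position: [0.5629, 0.1635, 0.2506]
tool_rot: [3.141, 0.001, 1.784]
force: [-0.2, -0.5, -0.5]
grip_width: 0.085
finger_force: 0.0
```

```bash
python3 chk.py 0 0 p2
```

```text
7.95 [0.56286693 0.16350756 0.25060619] [-0.16339256 -0.47397487 -0.48673995]
tcp in scale [-0.00017522  0.13249966]
top bowl in scale [-0.0008  0.0015] 120.79927825927734
scene bowl in scale [-0.0004 -0.0021] 209.6411590576172
```

View pics/p2.png

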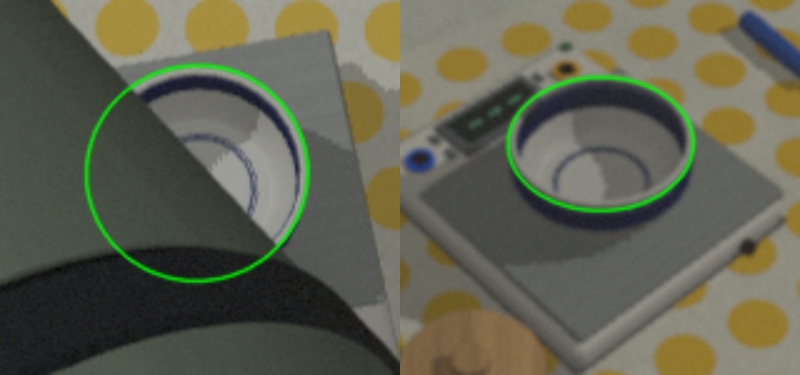

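The bowl stands within about 2 mm of the middle. Now I close the fingers and go at height over the bowl to above the blue eye, keeping away from the yellow one.

Call:
apply_moves --claw '[0,0,0,0,0,0,0,0,0,0,0,0,0]' --xyz '[[-0.02,0,0],[-0.035,0,0],[-0.04,0,0],[-0.04,0,0],[-0.035,0,0],[-0.025,0,0],[-0.0125,0,0],[0,-0.025,0],[0,-0.035,0],[0,-0.035,0],[0,-0.02,0],[0,-0.011,0],[0,0,0]]' --twist '[[0,0,0],[0,0,0],[0,0,0],[0,0,0],[0,0,0],[0,0,0],[0,0,0],[0,0,0],[0,0,0],[0,0,0],[0,0,0],[0,0,0],[0,0,0]]'

```text
clock: 9.35
position: [0.4829, -0.0656, 0.25]
tool_rot: [-3.141, 0.0, 1.784]
force: [0.2, -0.2, -0.4]
grip_width: 0.0003
finger_force: 0.0
```

Run:
```python
from h import *
s=bot.observe();print(s['position'],s['tool_rot'],s['grip_width'])
from scipy.spatial.transform import Rotation as Q
print('to go, tool axes',Q.from_euler('xyz',s['tool_rot']).inv().apply(np.array([.4832,-.0658,.094])-s['position']))
```

```text
[ 0.48290175 -0.06555992  0.24996691] [-3.14109216e+00  1.71780208e-04  1.78393491e+00] 0.0002706716990752499
to go, tool axes [-0.00027095  0.00031877  0.15596682]
```

Call:
apply_moves --claw '[0,0,0,0,0,0,0,0]' --xyz '[[0,0,0.02],[0,0,0.03],[0,0,0.03],[0,0,0.03],[0,0,0.025],[0,0,0.015],[0,0,0.006],[0,0,0]]' --twist '[[0,0,0],[0,0,0],[0,0,0],[0,0,0],[0,0,0],[0,0,0],[0,0,0],[0,0,0]]'

```text
clock: 10.15
position: [0.4839, -0.0649, 0.0933]
tool_rot: [-3.141, -0.001, 1.785]
force: [-0.8, -0.2, 0.0]
grip_width: 0.0002
finger_force: 0.0
```

Run:
```python
from h import *
s=bot.observe();print(s['position'],s['force'],s['grip_width'])
f=bot.grab_frame('scene');im=f['img'][:,:,::-1].copy()
tip=s['position']-[0,0,.019]
for P in (tip,[.4832,-.0658,.045]): cv2.circle(im,np.int32(proj(f,P)[0]),1,(0,0,255),-1);print(proj(f,P)[0])
cv2.imwrite('pics/t.png',cv2.resize(im[120:300,160:400],None,fx=3,fy=3))
```

```text
[ 0.48390377 -0.06494779  0.09332723] [-0.82960638 -0.1668044   0.00840094] 0.0001944673636596207
[247.3758667 214.704975 ]
[248.38799509 225.28981322]
```

View pics/t.png

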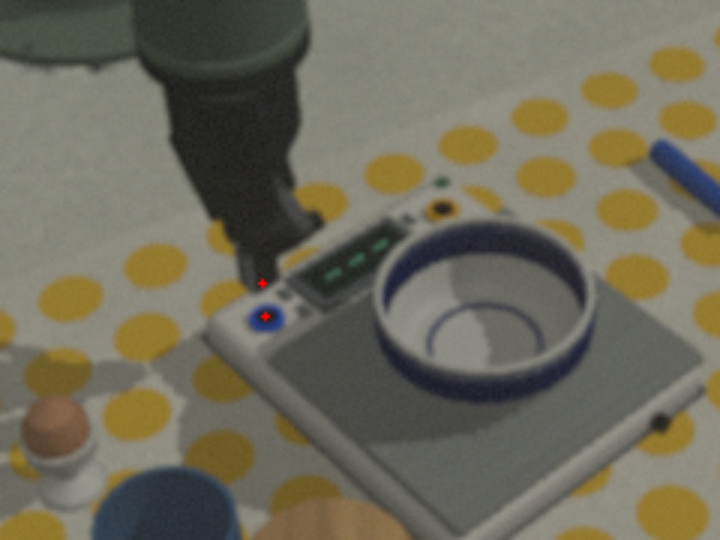

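The fingertips hang straight above the blue eye, about 3 cm up, at (262,283) over (266,317) in the crop. I hold still for 2.8 s and then draw away.

Call:
apply_moves --claw '[0,0,0,0,0,0,0,0,0,0,0,0,0,0,0,0,0,0,0,0]' --xyz '[[0,0,0],[0,0,0],[0,0,0],[0,0,0],[0,0,0],[0,0,0],[0,0,0],[0,0,0],[0,0,0],[0,0,0],[0,0,0],[0,0,0],[0,0,0],[0,0,0],[0,0,0],[0,0,0],[0,0,0],[0,0,0],[0,0,0],[0,0,0]]' --twist '[[0,0,0],[0,0,0],[0,0,0],[0,0,0],[0,0,0],[0,0,0],[0,0,0],[0,0,0],[0,0,0],[0,0,0],[0,0,0],[0,0,0],[0,0,0],[0,0,0],[0,0,0],[0,0,0],[0,0,0],[0,0,0],[0,0,0],[0,0,0]]'

```text
clock: 12.2
position: [0.4836, -0.0657, 0.094]
tool_rot: [3.142, -0.0, 1.784]
force: [-0.2, 0.3, -0.5]
grip_width: -0.0001
finger_force: 0.0
```

Call:
apply_moves --claw '[0,0,0,0,0,0,0,0,0,0,0,0,0,0,0]' --xyz '[[0,0,0],[0,0,0],[0,0,0],[0,0,0],[0,0,0],[0,0,0],[0,0,0],[0,0,0],[0,0,-0.02],[0,0,-0.03],[0,0,-0.035],[0,0,-0.035],[0,0,-0.035],[0,0,-0.015],[0,0,0]]' --twist '[[0,0,0],[0,0,0],[0,0,0],[0,0,0],[0,0,0],[0,0,0],[0,0,0],[0,0,0],[0,0,0],[0,0,0],[0,0,0],[0,0,0],[0,0,0],[0,0,0],[0,0,0]]'

```text
clock: 13.7
position: [0.4844, -0.0658, 0.266]
tool_rot: [3.138, 0.002, 1.783]
force: [0.3, -0.2, -0.7]
grip_width: 0.0
finger_force: 0.0
```

Call:
apply_moves --claw '[0,0,0,0,0,0,0,0,0,0,0,0,0,0]' --xyz '[[-0.02,0,0],[-0.03,0,0],[-0.035,0,0],[-0.035,0,0],[-0.035,-0.01,0],[-0.035,-0.01,0],[-0.035,-0.015,0],[-0.035,-0.015,0],[-0.035,-0.015,0],[-0.035,-0.015,0],[-0.03,-0.01,0],[-0.02,0,0],[0,0,0],[0,0,0]]' --twist '[[0,0,0],[0,0,0],[0,0,0],[0,0,0],[0,0,0],[0,0,0],[0,0,0],[0,0,0],[0,0,0],[0,0,0],[0,0,0],[0,0,0],[0,0,0],[0,0,0]]'

```text
clock: 15.1
position: [0.4757, -0.4556, 0.2626]
tool_rot: [-3.141, -0.002, 1.784]
force: [-1.0, 0.4, -0.4]
grip_width: -0.0001
finger_force: 0.0
```

```bash
python3 chk.py 0 0 p3
python3 - <<'E'
from workcell import bot
import numpy as np
for q in ['mug','jar','egg_cup','spoon']: print(q,[np.round(d['position'],3).tolist() for d in bot.find_in('top',q)[:1]])
E
```

```text
15.1 [ 0.47573962 -0.45561939  0.26262569] [-1.0414641   0.43587174 -0.40849412]
tcp in scale [-0.2132764  -0.45529047]
top bowl in scale [-0.0008  0.0017] 178.54917907714844
scene bowl in scale [-0.0002 -0.0022] 193.85592651367188
mug [[0.645, -0.2, 0.049]]
jar []
egg_cup [[0.507, -0.208, 0.063]]
spoon [[0.566, 0.275, 0.012]]
```

View pics/p3.png

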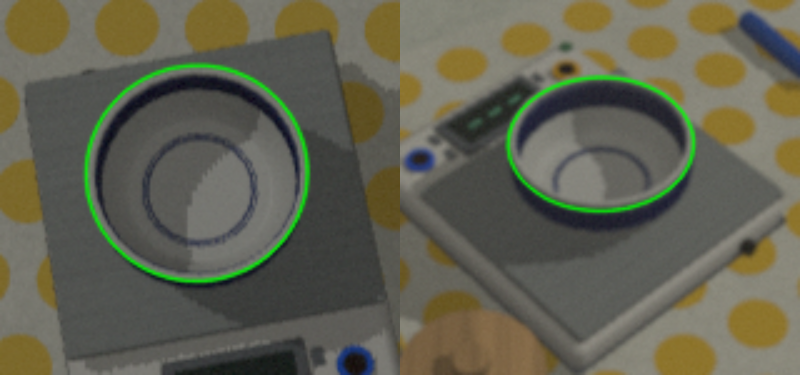

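Both views show the bowl in the middle of the plate, and the mug, egg cup and spoon are where they were. The hand is well clear, so I hand the job in.

```bash
python3 -c "
from workcell import bot
print(bot.job_done())"
```

```text
the job is handed in; nothing more can be done
None
```

I pushed the bowl to within about 2 mm of the plate's middle, held the closed fingertips about 3 cm above the blue-ringed tare eye for over two seconds, drew the hand well clear, and handed the job in at about 15 s; the hand-in gave no verdict and I did not check the display for the tare.

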